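Load a bearing bracket under a sprung hold-down arm

TASK

Take the bearing bracket from the parts plate and load it in the hold-down fixture: slide it along the bed, bare end first, so that its front edge pushes the sprung arm up and the foot slips beneath it, and press it home against the end stop blocks, flat on the bed, square and flush along the side rail. Push firmly but gently, without forcing bracket, arm or fixture; then let go so that the arm alone holds the bracket down, and leave everything else where it is.

Things in the scene. Friction and masses are not known exactly. Their poses are not given: they have to be found in the camera images.
- bracket: Bearing bracket, loose, plain aluminium, 0.2 to 0.37 kg: flat foot 110 long (x) x 60 wide (y) x 10 thick, with a round upright boss 40 in diameter on it (top 46 above the underside), its axis at x = -0.033. The long bare end, with two dark bolt holes, is the front (+x). Origin: centre of the foot's underside, z up. Lies foot down on the parts plate, 60 above the bench.
- boss (a point): Centre of the top of the bracket's boss, 46 above the foot's underside. Grip the boss across its 40 mm diameter, fingertips just above the foot (foot top 10 above the underside).
- lead (a point): Middle of the bracket's front edge, at the underside of the foot (x = +0.055 from the bracket's origin); its +x points out of the front.
- fixture: Hold-down fixture, fixed to the bench: aluminium plate 250 (x) x 150 (y) on posts; its top, the bed, is 60 above the bench. Origin on the bench under the plate's middle. The bracket goes in along +x. Left of the lane a steel side rail, 12 wide, 8 high, inner face at y = +0.030, x from -0.117 to +0.053; the right side is open. The arm's clevis, 34 high, is at x = 0.088 to 0.119.
- lane (a point): Point on the bed on the lane's centre line, at x = +0.065, y = 0, z = 0.060 of the fixture (the farthest the end stop can be set); its axes are the fixture's. When the foot is flush on the side rail the bracket's front-edge point (point lead) is at y = 0 of it. The foot is pushed in along its +x.
- bed (a point): Point on the bed at x = -0.100, y = 0, z = 0.060 of the fixture: near the open mouth of the lane.
- stop: Fixed foot of the end stop, origin on the bed at point lane. It carries a slide, clamped hard, with two steel blocks, each 16 wide, 8.5 high, either side of the arm (y = -0.021 and +0.021). The slide's setting is not measured and changes: the stop faces stand anywhere from x = +0.045 to +0.065 of the fixture, square to the lane. Find them by feel or by eye.
- switch (a joint): Part-present plunger (m), brass, 6 in diameter, standing 5 mm out of the right stop block's face: 0 = free, 0.005 = pushed flush with the face. Light spring, under 1 N. Moves with the clamped slide.
- holddown (a joint): Angle (rad) of the sprung hold-down arm, polished steel, 16 wide: 0 = down, nose 2 above the bare bed; grows as it is lifted (limit 0.6); about 0.12 when it bears on the foot. Pivot across the lane at x = 0.100 of the fixture, 22 above the bed. Spring load at the nose 4 N at rest, 5 N on the foot. Pushing a foot in up the toe's slope takes some 8 to 20 N, less once past the nose.
- nose (a point): Underside of the arm's rounded nose, which bears on the foot: at rest at x = +0.035 of the fixture, on the lane's centre line.
- toe (a point): Underside of the tip of the arm's upturned toe, its lead-in: at rest at x = +0.0055 of the fixture, 15 above the bed; from here the underside slopes down at 24 degrees to the nose.
- cup: Bystander on the parts plate: red flanged cup, 60 flange, 46 tall, origin under its middle. Leave alone.
- slot_block: Bystander on the parts plate: steel block with a slot along its top, 64 x 36 x 34. Leave alone.
- bearing1: Bystander: small steel bearing ring, 28 diameter, 9 high, on the bench. Leave alone.
- bearing2: Bystander: a second such ring. Leave alone.
- screwdriver: Bystander: screwdriver lying on the bench. Leave alone.
- wrench: Bystander: wrench lying on the bench. Leave alone.
- screw_tray: Bystander: black divided tray, 100 x 150 x 35. Leave alone.
- oiler: Bystander: small white bottle, 110 tall. Leave alone.
Mind the look-alikes: they are no part of the job. What is shaped like the bracket but blue or red is not meant.

How it is judged:
On the way, in this order (a step that is already met when the one before it is completed fails the run):
1. the bracket's foot has been pushed in beneath the hold-down arm and carries its nose (value of joint holddown above 0.09 rad and contact force between bracket and holddown above 1 N and x of lead in the frame of lane above -0.029 m), for 0.05 s.
2. the bracket is pressed home against the end stop, with at least 3 N (contact force between bracket and stop above 3 N), for 0.1 s.
At the end, for the whole second after the job is handed in: The bracket lies still, flat on the bed, its front edge against the end stop (switch plunger pushed in more than 3.5 of its 5 mm), within 2 mm of the side rail and within 0.03 rad of square; the arm's nose bears on the foot with more than 2 N; the robot has let go (value of joint switch above 0.0035 m and x of lead in the frame of lane between -0.023 and 0.0015 m and y of lead in the frame of lane between -0.002 and 0.002 m and z of lead in the frame of lane between -0.0015 and 0.0015 m and angle between the x axis of bracket and the x axis of fixture, either way round below 0.03 rad and angle between bracket's own z axis and vertical below 0.03 rad and value of joint holddown between 0.1 and 0.15 rad and contact force between bracket and holddown above 2 N and linear speed of bracket below 0.01 m/s); the robot touches nothing.
It fails at once if the bracket is pushed against the end stop with more than 25 N (contact force between bracket and stop above 25 N).
It fails at once if the bracket is pressed against the fixture as a whole with more than 60 N (contact force between bracket and fixture above 60 N).
It fails at once if the hold-down arm is thrown back beyond 0.35 rad, far more than the foot needs (value of joint holddown above 0.35 rad).
It fails at once if the robot itself presses on the fixture with more than 15 N (contact force between any of the fingers, the arm and fixture above 15 N).
It fails at once if a bystander is moved by more than 20 mm (distance of any of cup, slot_block, bearing1, bearing2, screwdriver, wrench, screw_tray, oiler from where it was at the start of the episode above 0.02 m).
It also fails if it takes over 72 s, if anything falls off the work surface, if the arm or the gripper's body presses on something with over 40 N, if the wrist force passes 120 N, or if a joint passes its speed limit or range.

ROBOT

A 7-joint arm with a two-finger parallel gripper is mounted at the origin on the work surface. World frame = base frame: x ahead of the robot, y to its left, z up, the work surface at z = 0. Lengths are in m, angles in rad, forces in N, time in s.
With the tool pointing down it reaches from about 0.4 to 0.875 m from the base axis. Payload 19.3 kg.
Tool frame: the origin (TCP) lies at the very end of the fingers, on their centre line; the grasp point (between the pads) lies bot.grasp_offset behind it (bot.grasp_offset is the distance from the TCP to the grasp point, in m); z points along the fingers, y is the direction in which the jaws open and shut (so a half turn about z gives the same grasp; the last joint's range is limited). The gripper opens to 85 mm and grips with 20 to 120 N. Pads are 22 mm wide; open, the fingers measure 114 mm over their backs; the gripper's body (76 mm by 85 mm) begins 54 mm behind the grasp point. The pads swing forward as they close: fully open they stand 13 mm farther back than shut.
Start: joints at [-1.363, 0.521, -0.036, 1.599, 0.021, 1.021, -0.113], TCP at [0.171, 0.601, 0.231] pointing down, gripper open.
Joint ranges: [-2.91, 2.91], [-0.3, 2.13], [-1.5, 1.42], [0.17, 2.43], [-1.26, 4.41], [0.16, 1.93], [-2.52, 2.52]. Speed limits (rad/s): [1.89, 1.89, 2.39, 2.39, 3.01, 3.01, 3.01].

INTERFACE

Orientations are given as [roll, pitch, yaw] about the fixed x, y, z axes, in that order (R = Rz(yaw) Ry(pitch) Rx(roll)).
In Python, from workcell import bot gives the robot as it stands. The module is installed in compiled form; this text tells all that it offers.
- The arm moves only by the shell command python3 -m handwheel 'ROWS' [OPENING] [FORCE]. ROWS is JSON, a list of rows, each a list of 6 numbers: the shift along the tool's x, y, z as a fraction of full scale, then the turn, a rotation vector about the tool's x, y, z as a fraction of full scale. In form: [[x, y, z, rx, ry, rz], ...]. A call has 1 to 8 rows; each row shifts and turns the commanded pose from where the row before left it, along the tool's axes as they then stand; what a row does not reach is not made up. Full scale, the value 1, is 0.025 m for a shift and 360 degrees for a turn. A row lasts 1/8 s, in which the tool goes at most 62.5 mm and 10.7 degrees, less where a joint would pass 70% of its speed; a pose out of reach is approached as far as the arm can. A call with a number of a shift or a turn outside -1 to 1 is refused whole. A call with a gripper value outside its range is refused whole. OPENING is the closure, from -1 (fully open) to 1 (shut), set as the call begins (- or left out, the last holds). The fingers move at their own pace and stop on an object; FORCE is the grip in N (left out, the last holds). Time passes only in rows, so rows that do not move let the fingers close. It gives the time, the measured TCP pose, the force and the opening at its end, in the units of the state.
- bot.observe(): the state, without advancing time (a new reading comes with each control period).
- bot.grab_frame(name): name is "side" or "top" or "wrist"; returns a dict with "pixels" (400x640x3 uint8, blue, green, red), "vertical_fov" (degrees; the focal length in pixels is half the picture's height over the tangent of half this angle, whatever the lens; pixels are square), "cx", "cy" (the principal point, pixels), "R" (3x3) and "t" (3): a world point X has camera coordinates R X + t. Camera axes: x right, y down, z forward; pixel columns grow to the right and rows downward; lengths in m; the calibration is good to about 2 mm. The wrist camera is an equidistant fisheye: a pixel r from the principal point sees the ray r / f radians off the axis. A picture is of the moment at which its call begins. There is no depth.
- bot.job_done(): hands the job in, once; it reports no verdict.
Trained networks look in a picture, given as the dict that the camera call returned (one of the last four; its "shot" number tells which), for a name from the list of things; names that differ only in an ending like _2 or _b are one class to them, and where a whole thing is asked for, a point or a joint stands for the part that bears it (a point fixed in the world has none). Each returns a list of dicts, best first, with "score" (0 to 1); they miss things now and then, are a little off and sometimes report something else, mostly with a low value. They report only what shows in the picture. A call takes as long as a camera call. They do not tell look-alikes from the thing itself.
- bot.trace(picture, thing): "region" (400x640 bool, what is visible of it) and "point" ([column, row] in pixels, amid what is visible of it).
The state is a dict: "clock": time; "qpos": joint angles; "qd": joint speeds; "joint_efforts": joint torques, N m; "position": TCP position; "tool_rot": TCP orientation; "force": force on the tool from outside, world axes, zero at the start; "moment": the same for the moment, N m; "grip_width": finger opening in m.
Only numpy, scipy, OpenCV 4.12 (cv2) and the standard library are available. Lean on these libraries where they do the work, as an engineer would, in place of code of your own. Each camera call takes 0.05 s, during which the arm holds its last target.

## Working session

There is one attempt and no reset: what is moved stays moved. The work goes in short steps, Python scripts to look and compute and a shell command to move; the robot and the scene stay as the last step left them, time stands still between calls to the robot, and variables do not carry over. Pictures are saved under pics/ and viewed, and the job is handed in when it is done.

```bash
mkdir -p pics; cat > h.py <<'E'
import numpy as np, cv2
from workcell import bot
def save(name, fn):
    p=bot.grab_frame(name); cv2.imwrite('pics/'+fn,p['pixels']); return p
def foc(p): return 200/np.tan(np.radians(p['vertical_fov'])/2)
def ray(p,u,v,fish=False):
    f=foc(p); x=u-p['cx']; y=v-p['cy']
    if fish:
        r=np.hypot(x,y); th=r/f; d=np.array([np.sin(th)*x/max(r,1e-9),np.sin(th)*y/max(r,1e-9),np.cos(th)])
    else: d=np.array([x/f,y/f,1.])
    R=np.array(p['R']); t=np.array(p['t']); return -R.T@t, R.T@d
def onz(p,u,v,z,fish=False):
    c,d=ray(p,u,v,fish); return c+d*(z-c[2])/d[2]
def proj(p,X,fish=False):
    f=foc(p); c=np.array(p['R'])@np.array(X)+np.array(p['t'])
    if fish:
        r=np.hypot(c[0],c[1]); th=np.arctan2(r,c[2]); return p['cx']+f*th*c[0]/r, p['cy']+f*th*c[1]/r
    return p['cx']+f*c[0]/c[2], p['cy']+f*c[1]/c[2]
E
python3 - <<'E'
from h import *
for n in ['top','side','wrist']:
    p=save(n,n+'0.png'); c=-np.array(p['R']).T@np.array(p['t']); print(n,c,p['vertical_fov'],p['cx'],p['cy'],np.round(p['R'],2).tolist())
    for th in ['bracket','fixture','stop','holddown']:
        print(th,[(round(d['score'],2),d['point']) for d in bot.trace(p,th)])
s=bot.observe(); print(s['position'],s['tool_rot'],s['force'],s['grip_width'],bot.grasp_offset)
E
```

```text
top [ 0.31561269 -0.0374198   1.49761081] 44.0670590322367 318.6483334096021 191.62603324475606 [[-0.01, -1.0, -0.0], [-0.99, 0.01, -0.15], [0.15, 0.0, -0.99]]
bracket [(0.81, [431.2, 187.8]), (0.71, [493.3, 163.8]), (0.65, [409.5, 123.0]), (0.64, [438.1, 260.6]), (0.56, [477.3, 213.9])]
fixture [(0.7, [252.2, 169.1])]
stop [(0.47, [264.1, 148.8]), (0.24, [430.9, 190.6])]
holddown [(0.74, [259.3, 141.8])]
side [-0.47126504 -1.19422978  0.92001107] 44.92097266323198 312.88832190599555 204.69925051006953 [[0.75, -0.67, 0.01], [-0.31, -0.36, -0.88], [0.59, 0.65, -0.48]]
bracket [(0.98, [374.8, 250.1]), (0.91, [392.0, 295.6]), (0.72, [405.1, 232.8]), (0.68, [334.8, 295.2]), (0.61, [439.7, 283.6])]
fixture [(0.84, [284.6, 192.6])]
stop []
holddown [(0.64, [300.2, 183.1])]
wrist [0.09683383 0.62229248 0.37371592] 65.70646984690485 322.9965369912329 204.81682918164108 [[0.27, 0.96, -0.0], [0.92, -0.26, 0.3], [0.29, -0.08, -0.95]]
bracket [(0.69, [6.8, 332.1]), (0.67, [31.4, 394.3]), (0.64, [15.7, 362.0])]
fixture [(0.56, [184.5, 392.3])]
stop []
holddown [(0.61, [31.0, 391.5])]
[0.17140686 0.60102346 0.23129731] [-3.14158398e+00 -2.66024507e-05  2.86374385e+00] [-0.07237996  0.11211814  0.28255208] 0.08554978236039468 0.0187
```

View pics/top0.png

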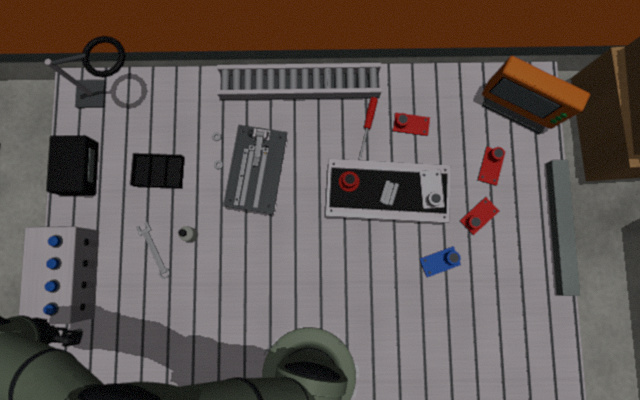

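View pics/side0.png

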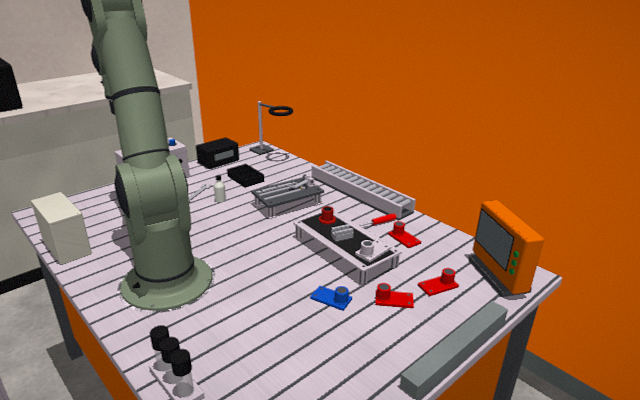

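View pics/wrist0.png

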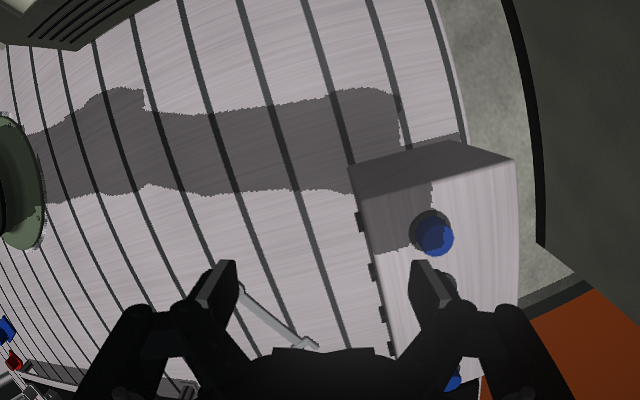

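Plain aluminium bracket is on the plate at top-image (433,188), boss toward the image bottom (435,199). The fixture is at (255,168), with the clevis at the top (260,133) and the mouth at lower left. Zooming in.

```bash
python3 - <<'E'
from h import *
p=bot.grab_frame('top'); im=p['pixels']
a=cv2.resize(im[115:225,205:305],None,fx=5,fy=5,interpolation=cv2.INTER_CUBIC)
b=cv2.resize(im[150:225,395:455],None,fx=5,fy=5,interpolation=cv2.INTER_CUBIC)
h=max(a.shape[0],b.shape[0]); c=np.zeros((h,a.shape[1]+b.shape[1],3),np.uint8); c[:a.shape[0],:a.shape[1]]=a; c[:b.shape[0],a.shape[1]:]=b
cv2.imwrite('pics/z1.png',c)
for d in bot.trace(p,'bracket')[:2]:
    m=d['region'].astype(np.uint8); print(d['point'],cv2.boundingRect(m))
    ys,xs=np.nonzero(m); P=np.array([onz(p,x,y,.07)[:2] for x,y in zip(xs,ys)]).astype(np.float32); print(cv2.minAreaRect(P),P.mean(0))
d=bot.trace(p,'fixture')[0]; ys,xs=np.nonzero(d['region']); P=np.array([onz(p,x,y,.06)[:2] for x,y in zip(xs,ys)]).astype(np.float32); print(cv2.minAreaRect(P))
E
```

```text
[433.1, 189.3] (420, 170, 24, 38)
((0.5320757627487183, -0.36333775520324707), (0.11041330546140671, 0.061349932104349136), 3.0274064540863037) [ 0.5318649 -0.3635916]
[478.4, 214.7] (460, 198, 38, 36)
((0.4506811797618866, -0.49904632568359375), (0.06004415452480316, 0.10684502124786377), 40.29608154296875) [ 0.45124215 -0.4984232 ]
((0.6003547310829163, 0.15282437205314636), (0.15941281616687775, 0.25580862164497375), 80.1708984375)
```

View pics/z1.png

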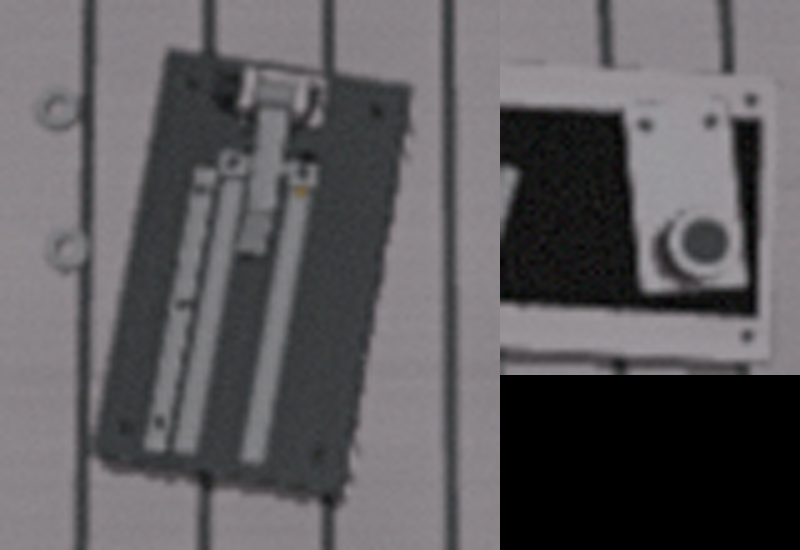

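```bash
A='python3 -m handwheel'
python3 -m handwheel '[[-0.97,-0.74,0,0,0,0],[-0.97,-0.74,0,0,0,0],[-0.97,-0.74,0,0,0,0],[-0.97,-0.74,0,0,0,0],[-0.97,-0.74,0,0,0,0],[-0.97,-0.74,0,0,0,0]]' -1
python3 -m handwheel '[[-0.97,-0.74,0,0,0,0],[-0.97,-0.74,0,0,0,0],[-0.97,-0.74,0,0,0,0],[-0.97,-0.74,0,0,0,0],[-0.97,-0.74,0,0,0,0],[-0.97,-0.74,0,0,0,0]]' -1
python3 -m handwheel '[[-0.97,-0.74,0,0,0,0],[-0.97,-0.74,0,0,0,0],[-0.97,-0.74,0,0,0,0],[-0.97,-0.74,0,0,0,0],[-0.97,-0.74,0,0,0,0],[-0.97,-0.74,0,0,0,0],[0,0,0,0,0,0.0284],[0,0,0,0,0,0.0284]]' -1
python3 -m handwheel '[[0,0,0,0,0,0.0284],[0,0,0,0,0,0.0284],[0,0,0,0,0,0.0284],[0,0,0,0,0,0.0284],[0,0,0,0,0,0.0284],[0,0,0,0,0,0.0284],[0,0,0,0,0,0.0284],[0,0,0,0,0,0.0284]]' -1
```

```text
clock: 1.65
position: [0.2815, 0.4536, 0.2314]
tool_rot: [3.141, 0.0, 2.864]
force: [0.9, -0.5, 0.1]
grip_width: 0.0853
clock: 2.4
position: [0.391, 0.3069, 0.2315]
tool_rot: [3.141, 0.0, 2.864]
force: [0.5, -0.0, 0.1]
grip_width: 0.0852
clock: 3.4
position: [0.5001, 0.1606, 0.2314]
tool_rot: [3.141, 0.0, 2.5]
force: [0.7, -0.5, -0.2]
grip_width: 0.0852
clock: 4.4
position: [0.4999, 0.1611, 0.2314]
tool_rot: [3.142, -0.0, 1.074]
force: [-0.4, -0.0, 0.1]
grip_width: 0.085
```

```bash
python3 -m handwheel '[[0,0,0,0,0,0.0284],[0,0,0,0,0,0.0284],[0,0,0,0,0,0.0284],[0,0,0,0,0,0.0284],[0,0,0,0,0,0.0284],[0,0,0,0,0,0.0284],[0,0,0,0,0,0.0274]]' -1
python3 - <<'E'
from h import *
p=save('wrist','w1.png'); c=-np.array(p['R']).T@np.array(p['t']); print(c,bot.observe()['qpos'])
E
```

```text
clock: 5.28
position: [0.4999, 0.1612, 0.2314]
tool_rot: [-3.141, -0.0, -0.169]
force: [-0.3, 0.8, 0.0]
grip_width: 0.0856
[0.57769111 0.14781761 0.37386098] [-1.04512922  0.50096039  0.87257091  1.89150058 -0.46413159  0.96490785
 -1.70839248]
```

View pics/w1.png

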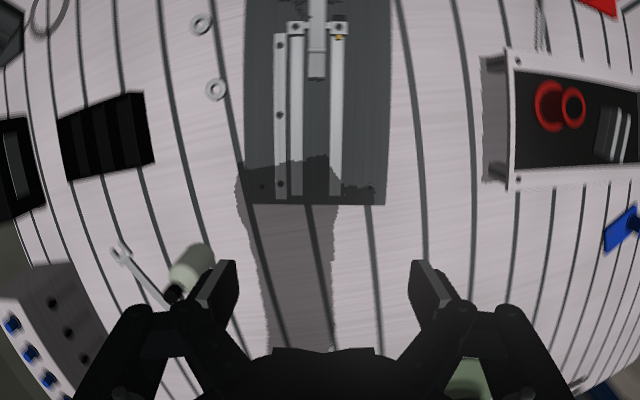

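The wrist view shows the fixture: mouth end at row 205, rail at column ~280, stop blocks at (297,28) and (338,30), toe at (316,78). Zooming for accurate features.

```bash
python3 - <<'E'
from h import *
im=cv2.imread('pics/w1.png')
cv2.imwrite('pics/z2.png',cv2.resize(im[0:215,235:395],None,fx=3.6,fy=2.7,interpolation=cv2.INTER_CUBIC))
E
```

```text
(no output)
```

View pics/z2.png

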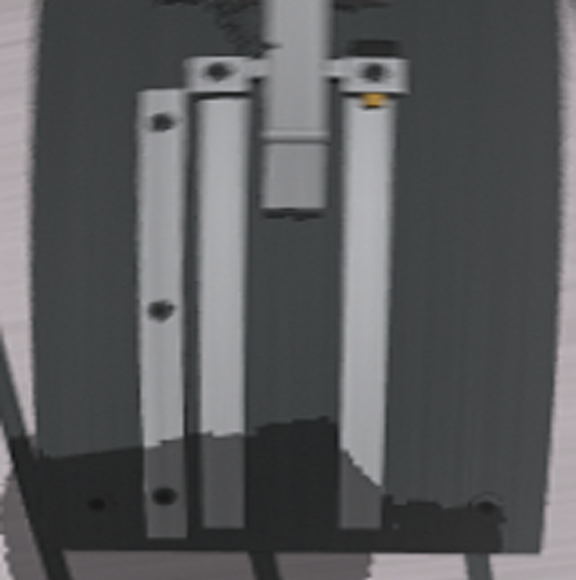

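```bash
cat > fit.py <<'E'
from h import *
from scipy.optimize import least_squares
def px(x,y,fx=3.6,fy=2.7,x0=235,y0=0): return x0+(x+.5)/fx-.5, y0+(y+.5)/fy-.5
class P(dict): pass
E
python3 - <<'E'
from fit import *
p=bot.grab_frame('wrist')
obs=[((186,92),(.053,.030,.068)),((186,537),(-.117,.030,.068)),((138,90),(.053,.042,.068)),((147,540),(-.117,.042,.068)),((542,552),(-.125,-.075,.06)),((295,210),(.0055,0,.075))]
def T(q,X):
    c,s=np.cos(q[2]),np.sin(q[2]); return np.array([q[0]+c*X[0]-s*X[1],q[1]+s*X[0]+c*X[1],X[2]])
def res(q,n=6):
    return np.concatenate([np.array(proj(p,T(q,X),True))-px(*o) for o,X in obs[:n]])
for n in (5,6):
    r=least_squares(res,[.6,.153,-.17],args=(n,)); print(r.x,np.round(r.fun,2))
q=r.x
c,s=np.cos(q[2]),np.sin(q[2])
def inv(W): d=np.array(W[:2])-q[:2]; return c*d[0]+s*d[1],-s*d[0]+c*d[1]
for o,z in [((190,93),.0685),((245,93),.0685),((340,93),.0685),((405,93),.0685),((375,100),.064),((375,108),.064),((262,210),.075),((326,210),.075),((33,300),.06),((560,200),.06),((375,72),.0685),((217,72),.0685)]:
    u=px(*o); print(o,np.round(inv(onz(p,*u,z,True)),4))
E
```

```text
[ 0.60256588  0.14967641 -0.18464639] [-0.86 -1.39  0.45  0.91  0.29 -0.12 -0.15 -0.26  0.26  0.96]
[ 0.60257014  0.14951601 -0.18526057] [-0.66 -1.45  0.53  0.86  0.48 -0.19 -0.07 -0.31  0.33  0.97 -0.58  0.2 ]
(190, 93) [0.0509 0.0282]
(245, 93) [0.0505 0.0133]
(340, 93) [ 0.0505 -0.0121]
(405, 93) [ 0.0509 -0.0296]
(375, 100) [ 0.049  -0.0217]
(375, 108) [ 0.0459 -0.0218]
(262, 210) [0.0057 0.0081]
(326, 210) [ 0.0057 -0.0087]
(33, 300) [-0.0251  0.0739]
(560, 200) [ 0.0136 -0.074 ]
(375, 72) [ 0.0588 -0.0215]
(217, 72) [0.0589 0.021 ]
```

```bash
python3 -m handwheel '[[0,0,0,0,0,-0.0177],[0,0,0,0,0,-0.0177],[-0.05,0.95,0,0,0,0],[-0.05,0.95,0,0,0,0],[-0.05,0.95,0,0,0,0],[-0.05,0.95,0,0,0,0],[-0.05,0.95,0,0,0,0],[-0.05,0.95,0,0,0,0]]' -1
python3 -m handwheel '[[-0.05,0.95,0,0,0,0],[-0.05,0.95,0,0,0,0],[-0.05,0.95,0,0,0,0],[-0.05,0.95,0,0,0,0],[-0.05,0.95,0,0,0,0],[-0.05,0.95,0,0,0,0],[-0.05,0.95,0,0,0,0],[-0.05,0.95,0,0,0,0]]' -1
python3 -m handwheel '[[-0.05,0.95,0,0,0,0],[-0.05,0.95,0,0,0,0],[-0.05,0.95,0,0,0,0],[-0.05,0.95,0,0,0,0],[-0.05,0.95,0,0,0,0],[-0.05,0.95,0,0,0,0],[-0.05,0.95,0,0,0,0],[-0.05,0.95,0,0,0,0]]' -1
python3 - <<'E'
from h import *
p=save('wrist','w2.png'); im=p['pixels']
for d in bot.trace(p,'bracket')[:3]: print(d['score'],d['point'],cv2.boundingRect(d['region'].astype(np.uint8)))
E
```

```text
clock: 6.38
position: [0.5008, 0.0176, 0.2314]
tool_rot: [-3.141, -0.0, 0.064]
force: [-0.1, -0.5, -0.6]
grip_width: 0.0854
clock: 7.38
position: [0.502, -0.1726, 0.2314]
tool_rot: [-3.142, -0.0, 0.064]
force: [0.7, 1.4, 0.5]
grip_width: 0.0852
clock: 8.38
position: [0.5032, -0.3629, 0.2313]
tool_rot: [-3.142, -0.0, 0.064]
force: [0.4, 0.0, 0.0]
grip_width: 0.0852
0.92 [340.0, 297.6] (295, 273, 84, 50)
0.86 [328.7, 156.2] (297, 102, 64, 119)
0.57 [334.1, 2.5] (308, 0, 40, 9)
```

View pics/w2.png

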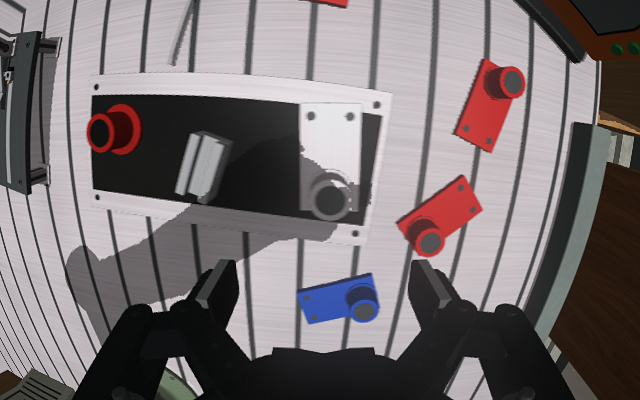

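The bracket is at about (330,155), with its boss top near (330,200) and its front edge at row 102. Zooming to measure it.

```bash
python3 - <<'E'
from h import *
im=cv2.imread('pics/w2.png')
cv2.imwrite('pics/z3.png',cv2.resize(im[90:230,280:395],None,fx=4,fy=4,interpolation=cv2.INTER_CUBIC))
E
```

```text
(no output)
```

View pics/z3.png

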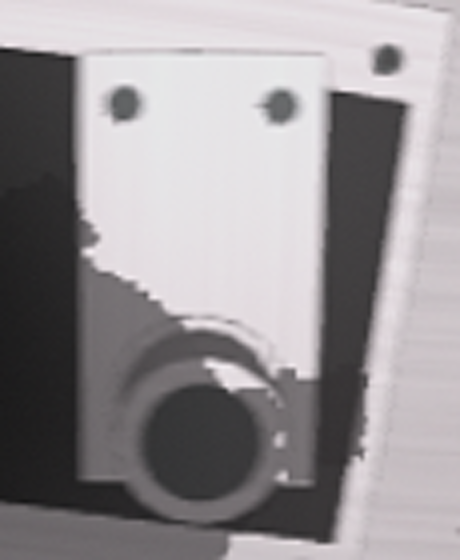

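```bash
python3 - <<'E'
from fit import *
p=bot.grab_frame('wrist')
f=lambda x,y:px(x,y,4,4,280,90)
obs=[((78,55),(.055,.03,.07)),((327,55),(.055,-.03,.07)),((78,480),(-.055,.03,.07)),((315,487),(-.055,-.03,.07)),((202,440),(-.033,0,.106))]
def T(q,X):
    c,s=np.cos(q[2]),np.sin(q[2]); return np.array([q[0]+c*X[0]-s*X[1],q[1]+s*X[0]+c*X[1],X[2]])
def res(q): return np.concatenate([np.array(proj(p,T(q,X),True))-f(*o) for o,X in obs])
r=least_squares(res,[.53,-.363,.05]); q=r.x; print(q,np.round(r.fun,2)); b=T(q,(-.033,0,.1)); print('boss',b)
s=bot.observe(); t=np.array(s['position']); yaw=s['tool_rot'][2]; print(t,yaw)
for tgt in (yaw,q[2]):
  d=b-t; x=np.array([np.cos(tgt),np.sin(tgt)]); y=np.array([np.sin(tgt),-np.cos(tgt)])
  print(tgt,'tool dx,dy mm',1e3*x@d[:2],1e3*y@d[:2])
E
```

```text
[ 0.53250425 -0.36964446  0.05076803] [ 0.15 -1.06 -0.07 -0.16  0.83  0.75 -0.76 -0.51 -0.15  0.92]
boss [ 0.49954677 -0.37131909  0.1       ]
[ 0.50266437 -0.36312584  0.23123317] 0.06080530077890578
0.06080530077890578 tool dx,dy mm -3.6097243893903084 7.988650121863806
0.05076803395307983 tool dx,dy mm -3.5293596904858235 8.02447886856758
```

```bash
python3 -m handwheel '[[-0.14,0.32,0,0,0,0.0016],[0,0,0.9,0,0,0],[0,0,0.9,0,0,0],[0,0,0.9,0,0,0],[0,0,0.9,0,0,0],[0,0,0.9,0,0,0],[0,0,0.9,0,0,0],[0,0,0.9,0,0,0]]' -1
python3 -m handwheel '[[0,0,0,0,0,0],[0,0,0,0,0,0]]' -1
python3 - <<'E'
from h import *
p=save('wrist','w3.png')
E
```

```text
clock: 9.52
position: [0.5004, -0.3699, 0.0732]
tool_rot: [-3.142, -0.0, 0.051]
force: [0.6, 0.4, -0.1]
grip_width: 0.0855
clock: 9.78
position: [0.5004, -0.3705, 0.0747]
tool_rot: [3.141, -0.001, 0.049]
force: [0.5, -0.4, -0.1]
grip_width: 0.0855
```

View pics/w3.png

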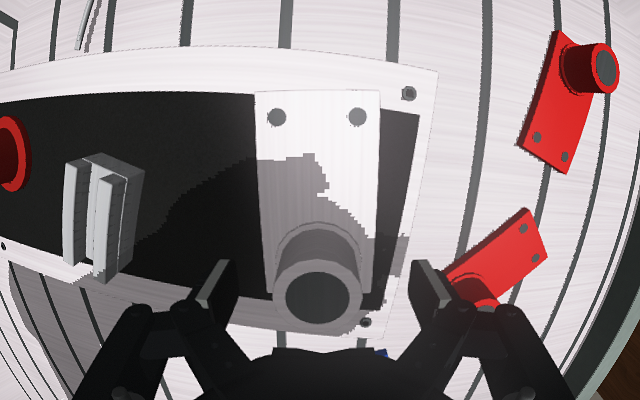

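The boss (318,298) is centred between the open fingers, so I'll close on it.

```bash
python3 -m handwheel '[[0,0,0,0,0,0],[0,0,0,0,0,0],[0,0,0,0,0,0],[0,0,0,0,0,0],[0,0,0,0,0,0],[0,0,0,0,0,0]]' 1 45
python3 - <<'E'
from h import *
p=save('wrist','w4.png')
E
```

```text
clock: 10.58
position: [0.5003, -0.3703, 0.0743]
tool_rot: [-3.141, -0.0, 0.049]
force: [-1.7, 1.9, 7.5]
grip_width: 0.0387
```

View pics/w4.png

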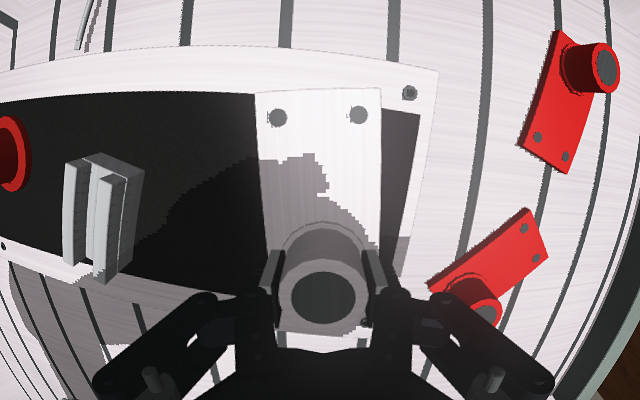

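```bash
python3 -m handwheel '[[0,0,-0.4,0,0,0],[0,0,-0.9,0,0,0],[0,0,-0.9,0,0,0],[0,0,-0.9,0,0,0],[0,0,0,0,0,0.0186],[0,0,0,0,0,0.0186],[0,0,0,0,0,0]]'
python3 - <<'E'
from h import *
p=save('wrist','w5.png')
E
```

```text
clock: 11.5
position: [0.5001, -0.3702, 0.1515]
tool_rot: [3.141, 0.0, -0.184]
force: [0.5, 0.9, -2.9]
grip_width: 0.0388
```

View pics/w5.png

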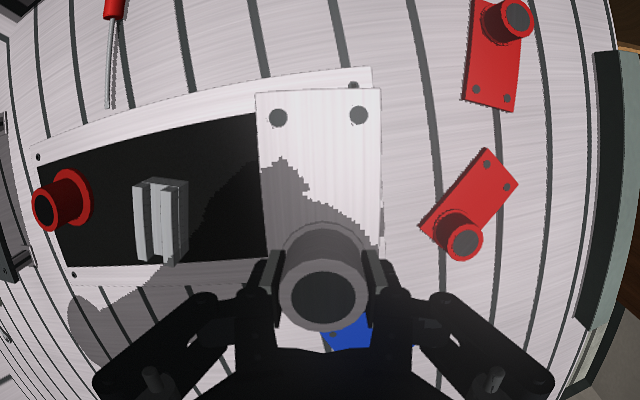

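The bracket is held and lifted, with front corners at about (256,92) and (381,88). Next I'll carry it across and measure its in-hand pose there.

```bash
python3 -m handwheel '[[-0.18,-0.96,0,0,0,0],[-0.18,-0.96,0,0,0,0],[-0.18,-0.96,0,0,0,0],[-0.18,-0.96,0,0,0,0],[-0.18,-0.96,0,0,0,0],[-0.18,-0.96,0,0,0,0],[-0.18,-0.96,0,0,0,0],[-0.18,-0.96,0,0,0,0]]'
python3 -m handwheel '[[-0.18,-0.96,0,0,0,0],[-0.18,-0.96,0,0,0,0],[-0.18,-0.96,0,0,0,0],[-0.18,-0.96,0,0,0,0],[-0.18,-0.96,0,0,0,0],[-0.18,-0.96,0,0,0,0],[-0.18,-0.96,0,0,0,0],[-0.18,-0.96,0,0,0,0]]'
python3 -m handwheel '[[-0.18,-0.95,0,0,0,0],[-0.18,-0.95,0,0,0,0],[-0.18,-0.95,0,0,0,0],[-0.18,-0.95,0,0,0,0],[-0.18,-0.95,0,0,0,0],[-0.18,-0.95,0,0,0,0],[0,0,0,0,0,0],[0,0,0,0,0,0]]'
python3 - <<'E'
from h import *
p=save('wrist','w6.png')
cv2.imwrite('pics/z6.png',cv2.resize(p['pixels'][0:230,230:400],None,fx=3.5,fy=2.6,interpolation=cv2.INTER_CUBIC))
E
```

```text
clock: 12.55
position: [0.5, -0.1742, 0.1515]
tool_rot: [-3.141, -0.0, -0.182]
force: [-0.6, -0.5, -3.3]
grip_width: 0.0388
clock: 13.55
position: [0.4999, 0.0211, 0.1515]
tool_rot: [-3.141, -0.0, -0.182]
force: [-0.1, -0.4, -3.0]
grip_width: 0.039
clock: 14.55
position: [0.4996, 0.1648, 0.1514]
tool_rot: [3.141, -0.0, -0.184]
force: [0.1, -0.2, -3.3]
grip_width: 0.039
```

View pics/w6.png

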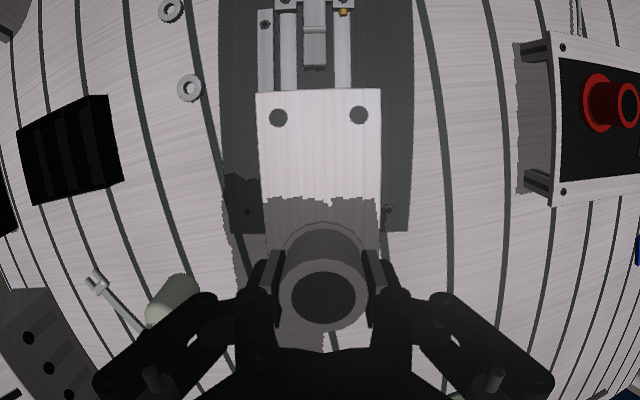

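View pics/z6.png

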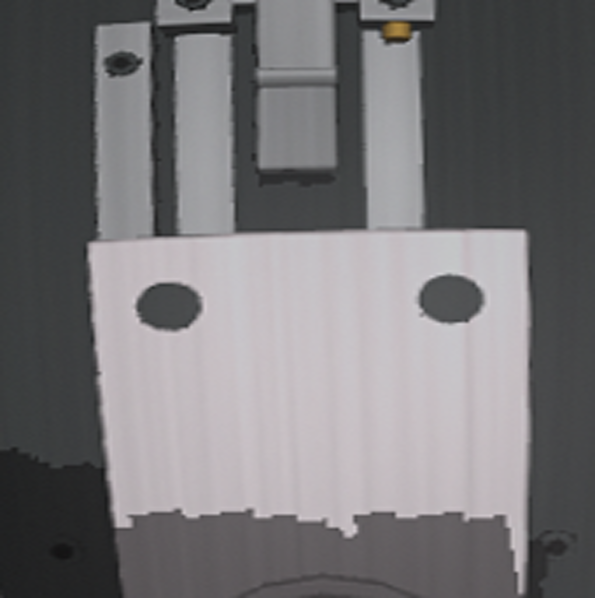

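```bash
cat > m6.py <<'E'
from fit import *
p=bot.grab_frame('wrist')
f=lambda x,y:px(x,y,3.5,2.6,230,0)
def T(q,X):
    c,s=np.cos(q[2]),np.sin(q[2]); return np.array([q[0]+c*X[0]-s*X[1],q[1]+s*X[0]+c*X[1],X[2]])
s=bot.observe(); t=np.array(s['position']); yaw=s['tool_rot'][2]; zt=t[2]-.0143
# bracket: corners + edge lines
def resb(q):
    r=[]
    for o,X in [((89,243),(.055,.03)),((527,230),(.055,-.03))]:
        r+=list(np.array(proj(p,T(q,(*X,zt+.01)),True))-f(*o))
    for o,y in [((105,430),.03),((120,590),.03),((528,430),-.03),((525,585),-.03)]:
        u=f(*o); W=onz(p,*u,zt+.01,True); d=W[:2]-q[:2]; r.append((-np.sin(q[2])*d[0]+np.cos(q[2])*d[1]-y)*1500)
    return np.array(r)
r=least_squares(resb,[.53,.16,-.18]); print('bracket',r.x,np.round(r.fun,2)); qb=r.x
print('boss from foot',T(qb,(-.033,0,0))[:2],'boss top seen',onz(p,323,298,zt+.046,True)[:2],'tcp',t,yaw)
obs=[((97,25),(.053,.042,.068)),((150,22),(.053,.030,.068)),((258,170),(.0055,.008,.075)),((337,170),(.0055,-.008,.075))]
def resf(q):
    r=[np.array(proj(p,T(q,X),True))-f(*o) for o,X in obs]
    for o,y in [((96,230),.042),((153,230),.03)]:
        u=f(*o); W=onz(p,*u,.068,True); d=W[:2]-q[:2]; r.append([(-np.sin(q[2])*d[0]+np.cos(q[2])*d[1]-y)*1000])
    # plate left/right edges, rear corner
    for u,X in [((410,232),(-.125,-.075,.06))]: r.append(np.array(proj(p,T(q,X),True))-u)
    return np.concatenate(r)
r=least_squares(resf,[.6,.15,-.18]); q=r.x; print('fixture',q,np.round(r.fun,2))
c,s_=np.cos(q[2]),np.sin(q[2])
def inv(W): d=np.array(W[:2])-q[:2]; return np.array([c*d[0]+s_*d[1],-s_*d[0]+c*d[1]])
print('lead in fixture',inv(T(qb,(.055,0,0))),'dyaw',qb[2]-q[2])
for o in [(196,24),(398,21)]: print('stop',inv(onz(p,*f(*o),.0685,True)))
E
python3 m6.py
```

```text
bracket [ 0.53241822  0.15938669 -0.15347071] [-1.28 -0.25  1.05  0.29 -1.01 -0.01  0.82  0.46]
boss from foot [0.49980609 0.16443137] boss top seen [0.50082161 0.16435994] tcp [0.49967546 0.1645718  0.15146321] -0.18507572946516548
fixture [ 0.60285847  0.15075296 -0.16347413] [-0.88  0.04  0.12 -0.33  0.07  0.83  0.66  0.18  0.53  0.52 -0.98 -1.05]
lead in fixture [-0.01590899 -0.00239514] dyaw 0.010003416757122685
stop [0.05113469 0.02041261]
stop [ 0.05067776 -0.02112126]
```

```bash
cat > edges.py <<'E'
from h import *
def edge(p,a,b,z,fish,win=6,pol=0,n=60):
    g=cv2.GaussianBlur(cv2.cvtColor(p['pixels'],cv2.COLOR_BGR2GRAY),(3,3),0).astype(float)
    A=onz(p,*a,z,fish); B=onz(p,*b,z,fish); W=[]
    nrm=np.array([-(B-A)[1],(B-A)[0],0]); nrm/=np.linalg.norm(nrm)
    s=np.linspace(-.012,.012,97)
    for k in np.linspace(.04,.96,n):
        X=A+(B-A)*k; pts=np.array([proj(p,X+nrm*t,fish) for t in s],np.float32)
        v=cv2.remap(g.astype(np.float32),pts[:,0].reshape(1,-1).copy(),pts[:,1].reshape(1,-1).copy(),cv2.INTER_LINEAR)[0]
        d=np.gradient(v); d=np.abs(d) if pol==0 else d*pol
        i=np.argmax(d); w=d[max(0,i-3):i+4]; ss=s[max(0,i-3):i+4]
        W.append(X+nrm*(ss@w/w.sum()) if w.sum()>1 else X)
    W=np.array(W)[:,:2]; 
    vx,vy,x0,y0=cv2.fitLine(W.astype(np.float32),cv2.DIST_HUBER,0,.0005,.0005).ravel()
    r=np.abs((W[:,0]-x0)*vy-(W[:,1]-y0)*vx); 
    return np.arctan2(vy,vx) if vx>0 else np.arctan2(-vy,-vx),(x0,y0),np.median(r)
E
python3 - <<'E'
from edges import *
w=bot.grab_frame('wrist')
print('wR',edge(w,(410,228),(414,10),.06,True))
print('wL',edge(w,(226,165),(227,10),.06,True))
print('rail outer',edge(w,(257.5,88),(257.5,12),.068,True))
print('rail inner',edge(w,(273.5,88),(273,12),.068,True))
print('brk L',edge(w,(257,100),(264,225),.147,True))
print('brk R',edge(w,(381,95),(380,220),.147,True))
print('brk F',edge(w,(258,93),(378,89),.147,True))
t=bot.grab_frame('top')
print('topR',edge(t,(273,211),(287,135),.06,False))
print('topL',edge(t,(226,204),(239,128),.06,False))
print('topfront',edge(t,(243,126),(285,132),.06,False))
print(bot.observe()['clock'])
E
```

```text
wR (np.float32(-0.17162643), (np.float32(0.54008645), np.float32(0.08638589)), np.float64(0.00014677100072853076))
wL (np.float32(-0.17436789), (np.float32(0.6423745), np.float32(0.22027999)), np.float64(0.0002106112998784004))
rail outer (np.float32(-0.1576821), (np.float32(0.6252279), np.float32(0.17927432)), np.float64(0.0012657944629698846))
rail inner (np.float32(-0.16916832), (np.float32(0.62740964), np.float32(0.17777997)), np.float64(0.00017994907559734956))
brk L (np.float32(-0.15717189), (np.float32(0.55345863), np.float32(0.18609533)), np.float64(6.933652017695959e-05))
brk R (np.float32(-0.15037891), (np.float32(0.5498483), np.float32(0.12680547)), np.float64(9.113605383811408e-05))
brk F (np.float32(1.4183869), (np.float32(0.5863249), np.float32(0.147712)), np.float64(0.0001981108002501754))
topR (np.float32(-0.16719592), (np.float32(0.5811768), np.float32(0.078249134)), np.float64(0.000372698956296001))
topL (np.float32(-0.09325742), (np.float32(0.60595185), np.float32(0.22087134)), np.float64(0.002788469449038461))
topfront (np.float32(1.3871781), (np.float32(0.7255837), np.float32(0.13424227)), np.float64(0.001450833839082605))
14.75
```

```bash
python3 -m handwheel '[[0,0,0,0,0,0.0029],[0,0,0.9,0,0,0],[0,0,0.9,0,0,0],[0,0,0.7,0,0,0],[0,0,0.3,0,0,0],[0,0,0,0,0,0],[0,0,0,0,0,0]]'
python3 -m handwheel '[[0,0,0.04,0,0,0],[0,0,0.04,0,0,0],[0,0,0.04,0,0,0],[0,0,0,0,0,0]]'
```

```text
clock: 15.62
position: [0.5, 0.1654, 0.0819]
tool_rot: [-3.141, -0.001, -0.203]
force: [0.4, 0.5, -3.6]
grip_width: 0.039
clock: 16.12
position: [0.4996, 0.1654, 0.0782]
tool_rot: [3.142, 0.0, -0.203]
force: [0.2, -0.3, -3.4]
grip_width: 0.0387
```

```bash
python3 -m handwheel '[[0,0,0.04,0,0,0],[0,0,0.04,0,0,0],[0,0,0.02,0,0,0],[0,0,0,0,0,0]]'
python3 -m handwheel '[[0,0,0.03,0,0,0],[0,0,0,0,0,0]]'
python3 -m handwheel '[[0,0,0.03,0,0,0],[0,0,0,0,0,0]]'
```

```text
clock: 16.62
position: [0.4996, 0.1654, 0.0757]
tool_rot: [3.141, 0.0, -0.203]
force: [-0.3, 0.1, -4.3]
grip_width: 0.0389
clock: 16.88
position: [0.4996, 0.1654, 0.075]
tool_rot: [3.142, 0.0, -0.203]
force: [-0.5, -0.4, -3.4]
grip_width: 0.0387
clock: 17.12
position: [0.4996, 0.1654, 0.0743]
tool_rot: [-3.142, 0.0, -0.203]
force: [0.0, 0.6, -2.4]
grip_width: 0.0392
```

```bash
python3 - <<'E'
from h import *
p=save('wrist','w7.png')
q=save('side','s7.png'); cv2.imwrite('pics/s7z.png',cv2.resize(q['pixels'][150:240,230:350],None,fx=6,fy=6,interpolation=cv2.INTER_CUBIC))
E
```

```text
(no output)
```

View pics/w7.png

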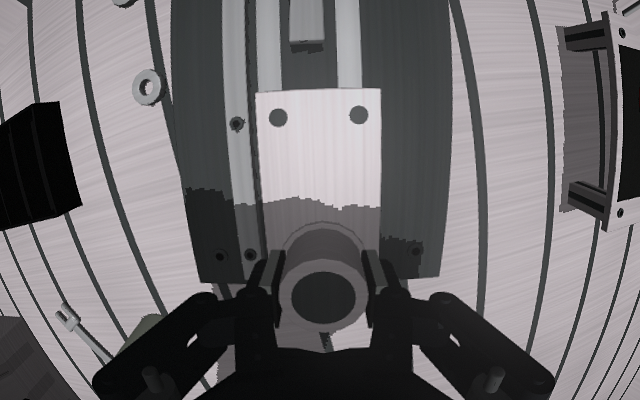

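View pics/s7z.png

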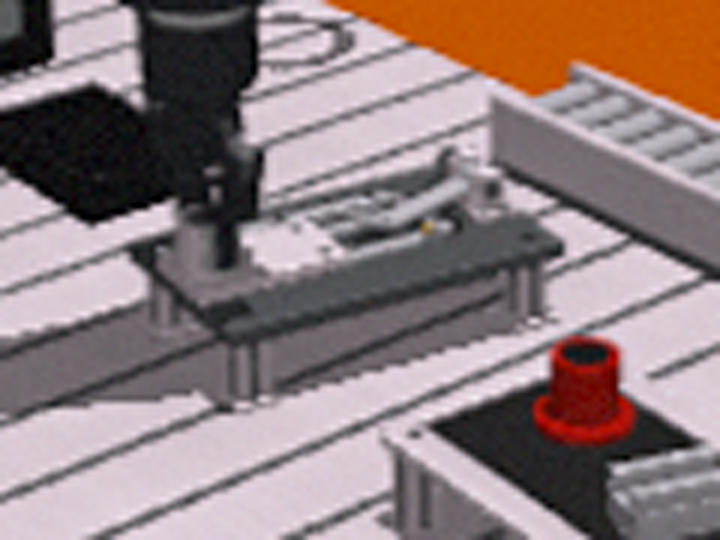

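```bash
python3 -m handwheel '[[0,0,0.02,0,0,0],[0,0,0,0,0,0]]'
python3 -m handwheel '[[0,-0.04,0,0,0,0],[0,-0.04,0,0,0,0],[0,-0.04,0,0,0,0],[0,0,0,0,0,0]]'
```

```text
clock: 17.48
position: [0.4997, 0.1654, 0.0743]
tool_rot: [-3.141, -0.0, -0.203]
force: [-4.8, -0.5, 11.3]
grip_width: 0.0388
clock: 17.98
position: [0.5007, 0.1679, 0.0743]
tool_rot: [-3.142, -0.001, -0.204]
force: [-0.8, -2.7, 8.1]
grip_width: 0.0388
```

```bash
python3 -m handwheel '[[0,-0.04,-0.01,0,0,0],[0,0,0,0,0,0]]'
python3 -m handwheel '[[0,-0.02,0,0,0,0],[0,0,0,0,0,0]]'
python3 -m handwheel '[[0,-0.02,0,0,0,0],[0,0,0,0,0,0]]'
python3 - <<'E'
from edges import *
w=bot.grab_frame('wrist')
cv2.imwrite('pics/z8.png',cv2.resize(w['pixels'][60:290,180:450],None,fx=2.9,fy=2.6,interpolation=cv2.INTER_CUBIC))
s=bot.observe(); print(s['force'],s['moment'])
E
```

```text
clock: 18.23
position: [0.5007, 0.1691, 0.0743]
tool_rot: [3.142, -0.001, -0.203]
force: [0.2, -2.9, 5.9]
grip_width: 0.0389
clock: 18.48
position: [0.5007, 0.1691, 0.0743]
tool_rot: [3.141, -0.001, -0.204]
force: [-0.8, -5.3, 7.4]
grip_width: 0.039
clock: 18.73
position: [0.5007, 0.1691, 0.0743]
tool_rot: [3.141, -0.001, -0.204]
force: [-2.0, -7.7, 8.7]
grip_width: 0.0387
[-1.77992743 -7.79419887  8.68126941] [-1.68168267  0.34464044  0.0269556 ]
```

View pics/z8.png

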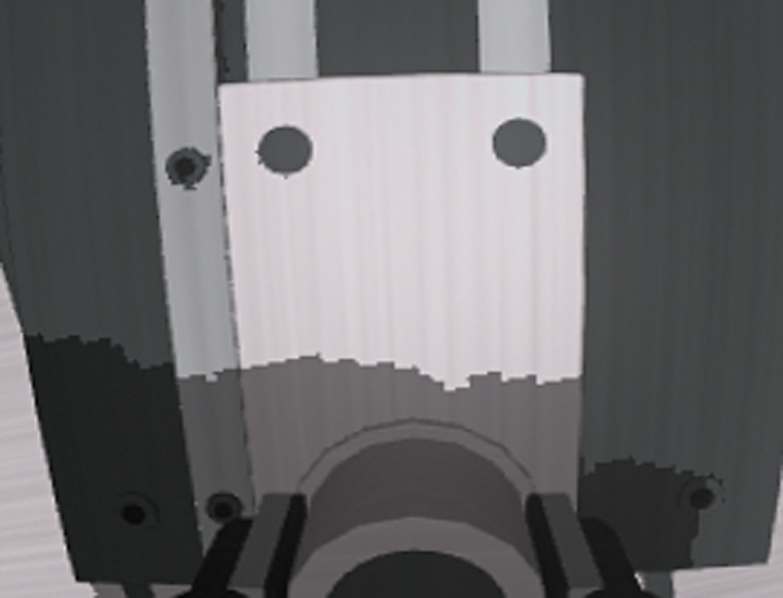

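```bash
python3 - <<'E'
from edges import *
w=bot.grab_frame('wrist'); zt=.07
f=lambda x,y:(180+x/2.9,60+y/2.6)
print('brk R',edge(w,f(582,85),f(580,480),zt,True))
print('brk F',edge(w,f(225,83),f(575,73),zt,True))
print('plate R',edge(w,f(766,560),(449,60),.06,True))
print('rail outer',edge(w,f(148,10),f(200,500),.068,True))
print('brk L',edge(w,f(221,95),f(253,480),zt,True,pol=0))
E
```

```text
brk R (np.float32(-0.17188244), (np.float32(0.54317296), np.float32(0.13162263)), np.float64(5.119433158437428e-05))
brk F (np.float32(1.3956325), (np.float32(0.5871637), np.float32(0.15062502)), np.float64(0.00018369187612238882))
plate R (np.float32(-0.17069902), (np.float32(0.5253411), np.float32(0.08910775)), np.float64(7.76125703894283e-05))
rail outer (np.float32(-0.17168213), (np.float32(0.562202), np.float32(0.20063949)), np.float64(7.078070837808931e-05))
brk L (np.float32(-0.3666846), (np.float32(0.55481476), np.float32(0.19682541)), np.float64(0.0033219476117435564))
```

```bash
python3 -m handwheel '[[0.16,0.015,0,0,0,0],[0.16,-0.005,0,0,0,0],[0.16,-0.005,0,0,0,0],[0.16,-0.005,0,0,0,0]]'
python3 -m handwheel '[[0.16,-0.005,0,0,0,0],[0.16,-0.005,0,0,0,0],[0.16,-0.005,0,0,0,0],[0,0,0,0,0,0]]'
python3 - <<'E'
from workcell import bot
s=bot.observe(); print(s['force'],s['moment'])
E
```

```text
clock: 19.32
position: [0.5152, 0.1666, 0.0742]
tool_rot: [3.141, 0.002, -0.203]
force: [-11.5, -4.6, 17.4]
grip_width: 0.0388
clock: 19.82
position: [0.5276, 0.1645, 0.0743]
tool_rot: [3.141, 0.001, -0.203]
force: [-7.4, -4.5, 12.5]
grip_width: 0.039
[-7.41636872 -4.53867333 12.48430162] [-0.85365476  1.28889659  0.18652887]
```

```bash
python3 -m handwheel '[[0.08,-0.0025,-0.01,0,0,0],[0.08,-0.0025,0,0,0,0],[0.08,-0.0025,0,0,0,0],[0.08,-0.0025,0,0,0,0]]'
python3 -m handwheel '[[0.08,-0.0025,0,0,0,0],[0.08,-0.0025,0,0,0,0],[0.08,-0.0025,0,0,0,0],[0.08,-0.0025,0,0,0,0]]'
```

```text
clock: 20.32
position: [0.5339, 0.1634, 0.0742]
tool_rot: [3.141, 0.005, -0.203]
force: [-18.2, -2.3, 19.7]
grip_width: 0.0391
clock: 20.82
position: [0.5413, 0.1622, 0.0742]
tool_rot: [3.141, 0.005, -0.203]
force: [-21.7, -2.2, 21.2]
grip_width: 0.0389
```

```bash
python3 -m handwheel '[[0.08,-0.0025,-0.01,0,0,0],[0.08,-0.0025,0,0,0,0],[0.08,-0.0025,0,0,0,0],[0.08,-0.0025,0,0,0,0]]'
python3 -m handwheel '[[0.08,-0.0025,0,0,0,0],[0.08,-0.0025,0,0,0,0],[0,0,0,0,0,0]]'
python3 - <<'E'
from h import *
w=save('wrist','w9.png')
cv2.imwrite('pics/z9.png',cv2.resize(w['pixels'][0:290,180:450],None,fx=2.9,fy=2.0,interpolation=cv2.INTER_CUBIC))
s=bot.observe(); print(s['force'],s['moment'])
E
```

```text
clock: 21.32
position: [0.5492, 0.1608, 0.0743]
tool_rot: [3.141, 0.005, -0.203]
force: [-13.0, -2.6, 10.0]
grip_width: 0.039
clock: 21.7
position: [0.5543, 0.1599, 0.0743]
tool_rot: [3.141, 0.003, -0.203]
force: [-10.3, -3.4, 8.5]
grip_width: 0.0386
[-9.61509247 -3.22374603  8.47666993] [-0.63250194  1.88060848  0.15567771]
```

View pics/z9.png

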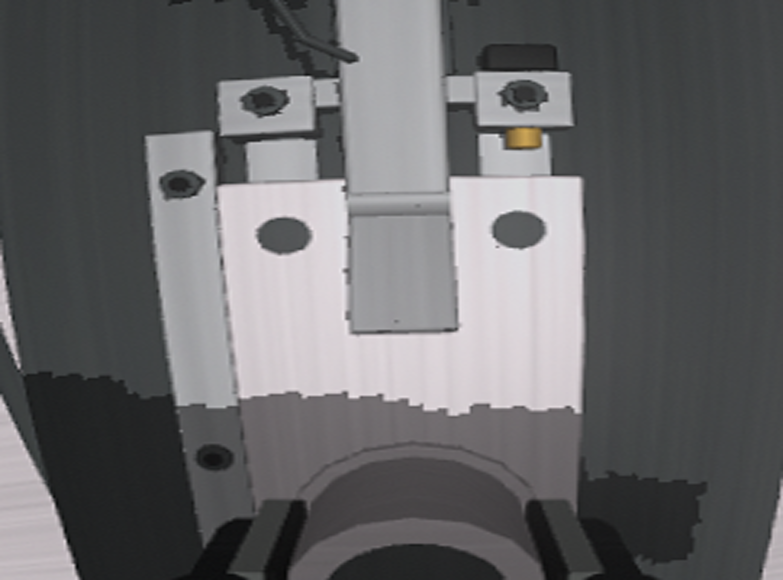

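The arm rides on the foot, which is flush along the rail. Stop blocks and the brass plunger lie about 10–12 mm ahead (z9 rows 130–180). I'll approach, then feel for contact in small steps.

```bash
python3 -m handwheel '[[0.08,-0.0025,0,0,0,0],[0.08,-0.0025,0,0,0,0],[0.08,-0.0025,0,0,0,0],[0.04,-0.001,0,0,0,0],[0.04,-0.001,0,0,0,0],[0,0,0,0,0,0]]'
python3 -m handwheel '[[0.02,0,0,0,0,0],[0.02,0,0,0,0,0],[0.02,0,0,0,0,0]]'
```

```text
clock: 22.5
position: [0.562, 0.1587, 0.0743]
tool_rot: [3.141, 0.003, -0.203]
force: [-11.9, -2.8, 9.4]
grip_width: 0.039
clock: 22.88
position: [0.5634, 0.1584, 0.0743]
tool_rot: [3.141, 0.004, -0.203]
force: [-13.7, -2.7, 10.1]
grip_width: 0.0391
```

```bash
python3 -m handwheel '[[0.02,0,0,0,0,0],[0.02,0,0,0,0,0]]'
python3 -m handwheel '[[0.02,0,0,0,0,0],[0.02,0,0,0,0,0]]'
python3 - <<'E'
from h import *
w=save('wrist','w10.png')
cv2.imwrite('pics/z10.png',cv2.resize(w['pixels'][40:160,240:400],None,fx=4.5,fy=4.5,interpolation=cv2.INTER_CUBIC))
s=bot.observe(); print(s['force'],s['moment'],s['position'])
E
```

```text
clock: 23.12
position: [0.5643, 0.1582, 0.0743]
tool_rot: [3.141, 0.004, -0.203]
force: [-12.1, -2.3, 9.5]
grip_width: 0.0388
clock: 23.38
position: [0.5653, 0.158, 0.0743]
tool_rot: [3.141, 0.004, -0.203]
force: [-12.0, -2.9, 11.1]
grip_width: 0.0388
[-12.3313594   -1.62111335   9.68151966] [-0.38876853  2.44934992  0.11224796] [0.56533254 0.15799167 0.07429425]
```

View pics/z10.png

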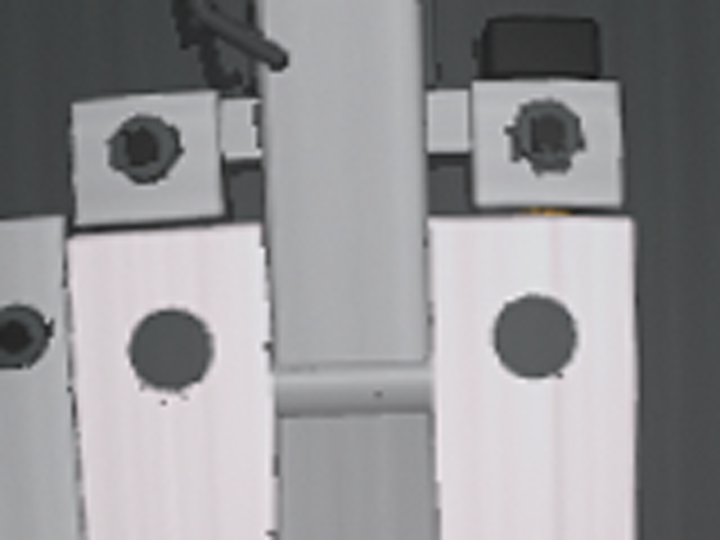

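```bash
python3 -m handwheel '[[0.02,0,0,0,0,0],[0.01,0,0,0,0,0]]'
python3 -m handwheel '[[0.01,0,0,0,0,0],[0.01,0,0,0,0,0]]'
python3 -m handwheel '[[0.01,0,0,0,0,0]]'
```

```text
clock: 23.68
position: [0.566, 0.1579, 0.0743]
tool_rot: [3.141, 0.004, -0.203]
force: [-13.2, -2.1, 10.5]
grip_width: 0.0386
clock: 23.92
position: [0.5661, 0.1579, 0.0743]
tool_rot: [3.141, 0.005, -0.203]
force: [-17.4, -2.1, 14.4]
grip_width: 0.0387
clock: 24.05
position: [0.566, 0.1579, 0.0743]
tool_rot: [3.141, 0.005, -0.203]
force: [-19.3, -2.2, 17.1]
grip_width: 0.0391
```

```bash
python3 -m handwheel '[[0.01,0,0,0,0,0],[0,0,0,0,0,0],[0,0,0,0,0,0]]'
python3 - <<'E'
from edges import *
w=save('wrist','w11.png')
cv2.imwrite('pics/z11.png',cv2.resize(w['pixels'][40:160,240:400],None,fx=4.5,fy=4.5,interpolation=cv2.INTER_CUBIC))
s=bot.observe(); print(s['force'],s['moment'],s['position'])
E
```

```text
clock: 24.42
position: [0.5661, 0.1579, 0.0743]
tool_rot: [3.141, 0.006, -0.203]
force: [-19.6, -1.2, 17.0]
grip_width: 0.0386
[-20.31896848  -0.35820692  16.67285144] [-0.22108002  3.96252756  0.08836648] [0.56604598 0.15788525 0.07424051]
```

View pics/z11.png

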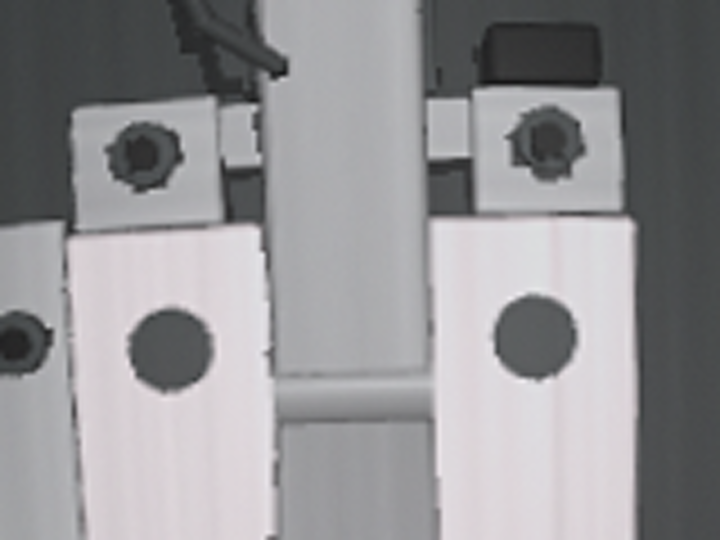

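```bash
python3 - <<'E'
from edges import *
w=bot.grab_frame('wrist')
n=np.array([.171,.9853])
a=edge(w,(381.5,92),(380,215),.07,True); print('brkR',a, n@np.array(a[1]))
cv2.imwrite('pics/z12.png',cv2.resize(w['pixels'][40:300,180:460],None,fx=2.8,fy=2.3,interpolation=cv2.INTER_CUBIC))
E
```

```text
brkR (np.float32(-0.16987602), (np.float32(0.6087983), np.float32(0.12046285)), np.float64(4.355820460310363e-05)) 0.22279655943065882
```

View pics/z12.png

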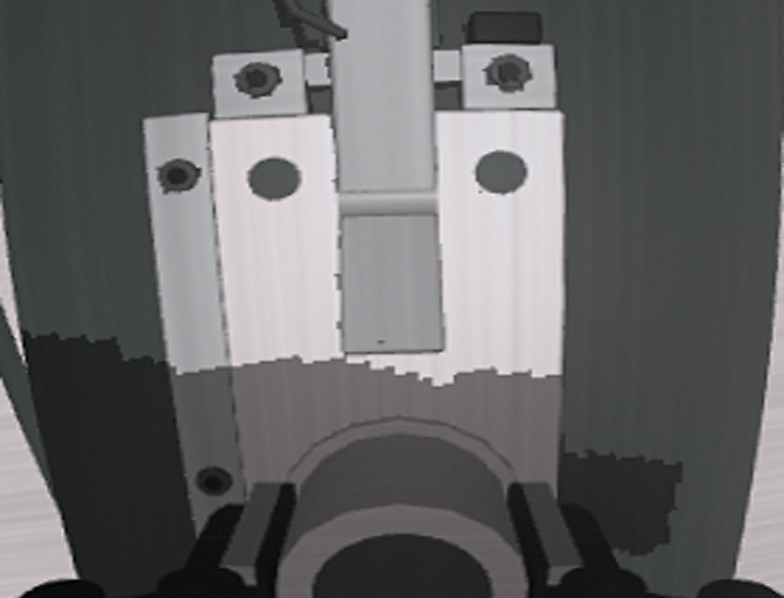

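```bash
python3 -m handwheel '[[0,0,-0.01,0,0,0],[0,0,0,0,0,0]]'
python3 -m handwheel '[[0,0,0,0,0,0],[0,0,0,0,0,0],[0,0,0,0,0,0],[0,0,0,0,0,0],[0,0,0,0,0,0],[0,0,0,0,0,0]]' -1
```

```text
clock: 24.78
position: [0.5661, 0.1579, 0.0743]
tool_rot: [3.141, 0.006, -0.203]
force: [-18.3, -1.4, 11.7]
grip_width: 0.0387
clock: 25.52
position: [0.5687, 0.1578, 0.0748]
tool_rot: [3.142, -0.0, -0.203]
force: [-0.5, 0.1, -0.4]
grip_width: 0.0855
```

```bash
python3 -m handwheel '[[0,0,-0.3,0,0,0],[0,0,-0.6,0,0,0],[0,0,-0.9,0,0,0],[0,0,-0.9,0,0,0],[0,0,-0.9,0,0,0],[0,0,-0.9,0,0,0],[0,0,0,0,0,0],[0,0,0,0,0,0]]' -1
python3 -m handwheel '[[-0.8,0,0,0,0,0],[-0.8,0,0,0,0,0],[-0.4,0,0,0,0,0],[0,0,0,0,0,0]]' -1
python3 - <<'E'
from edges import *
w=save('wrist','w13.png'); 
cv2.imwrite('pics/z13.png',cv2.resize(w['pixels'][40:290,220:420],None,fx=3.2,fy=2.4,interpolation=cv2.INTER_CUBIC))
q=save('side','s13.png'); cv2.imwrite('pics/s13z.png',cv2.resize(q['pixels'][150:240,230:350],None,fx=6,fy=6,interpolation=cv2.INTER_CUBIC))
E
```

```text
clock: 26.52
position: [0.5685, 0.1579, 0.1874]
tool_rot: [-3.141, 0.0, -0.203]
force: [0.0, 0.3, 0.3]
grip_width: 0.0853
clock: 27.02
position: [0.5195, 0.1681, 0.1872]
tool_rot: [3.142, 0.0, -0.203]
force: [1.7, 0.2, -0.1]
grip_width: 0.0856
```

View pics/z13.png

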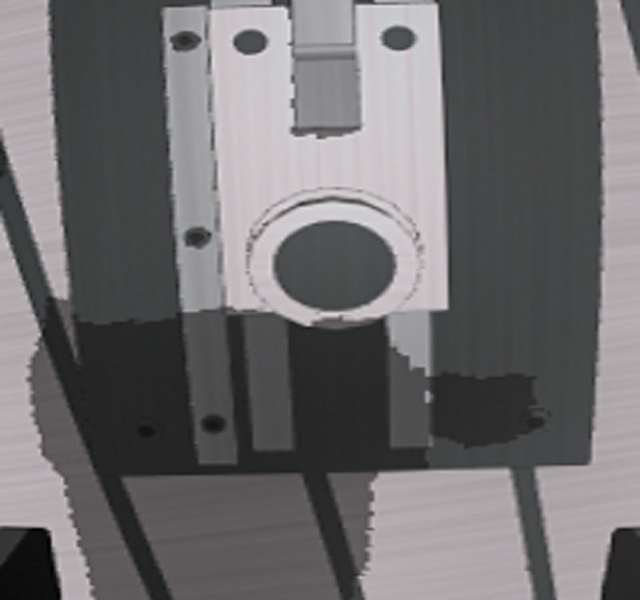

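View pics/s13z.png

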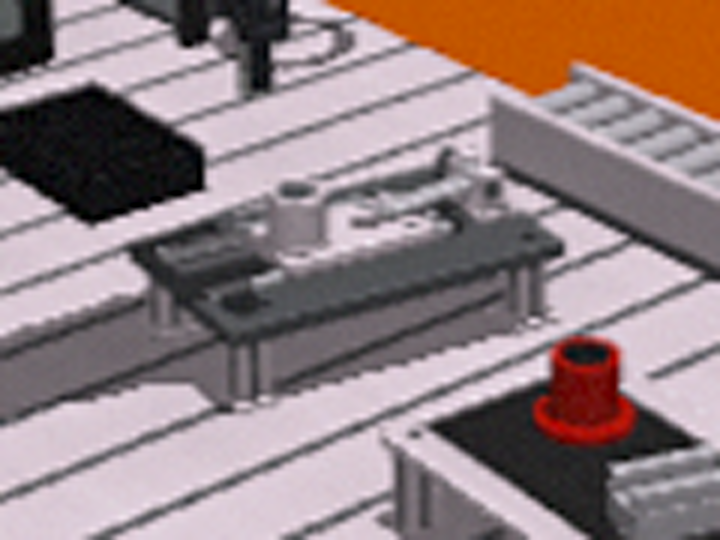

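The bracket stands free under the arm, flush along the rail. One last numeric check of squareness and stop contact.

```bash
python3 - <<'E'
from edges import *
w=bot.grab_frame('wrist'); f=lambda x,y:(220+x/3.2,40+y/2.4)
n=np.array([.171,.9853])
a=edge(w,f(439,15),f(446,300),.07,True); b=edge(w,f(601,60),f(590,450),.06,True)
print('brkR',a,n@np.array(a[1])); print('plateR',b,n@np.array(b[1]), 'lane y of bracket', n@(np.array(a[1])-np.array(b[1]))-.045)
cv2.imwrite('pics/z14.png',cv2.resize(w['pixels'][10:80,260:380],None,fx=6,fy=6,interpolation=cv2.INTER_CUBIC))
E
```

```text
brkR (np.float32(-0.17432448), (np.float32(0.60100734), np.float32(0.121599615)), np.float64(0.00014371813249209253)) 0.22258435582518576
plateR (np.float32(-0.17124707), (np.float32(0.5214541), np.float32(0.08961383)), np.float64(0.00014597416324919552)) 0.1774651595838368 lane y of bracket 0.00011919624134898443
```

View pics/z14.png

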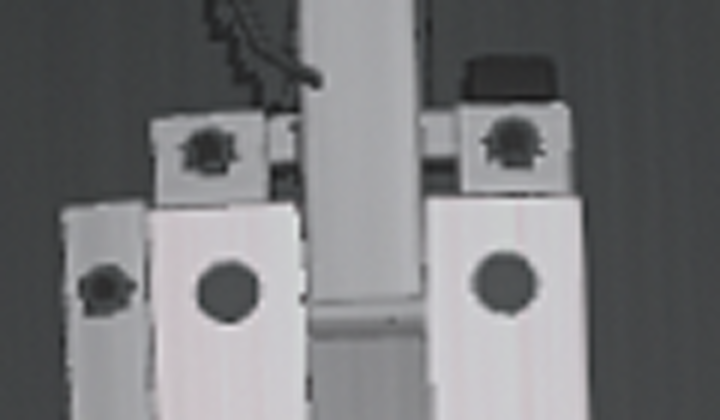

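Front edge is against both blocks with the plunger hidden, the nose bears on the foot, and the bracket is 0.1 mm from the lane centre and about 0.003 rad from square. Handing in.

```bash
python3 -c "
from workcell import bot
print(bot.job_done(), bot.observe()['clock'])"
```

```text
the job is handed in; nothing more can be done
the job is handed in; nothing more can be done
```

The bracket is loaded in the hold-down fixture and I handed the job in at about 27 s of the 72 s allowed. No verdict is reported, so success rests on my own checks.

**What I did:** I gripped the bracket by its boss, set it on the bed at the mouth of the lane and eased it against the side rail. I then slid it under the arm; the wrist force along the push peaked at about 22 N, including friction. It met the end stop about where the camera had put it (fixture x about +0.05). I pressed with an estimated 7 N (total push about 20 N less about 12 N of sliding drag), released with the wrist force back near zero, and moved the gripper clear.

**Last checks, from the pictures:**
- The front edge touches both stop blocks, with the plunger pushed out of sight.
- The arm's nose rests on the foot.
- The bracket is about 0.1 mm from the lane centre line and about 0.003 rad from square to the plate.
- The gripper is well clear. I saw no sign of bystanders being touched, but I did not measure their positions.

**Not measured or in disagreement:**
- The switch travel, the arm angle, and the stop and nose forces had no direct readout; I judged them by eye and wrist force.
- Early corner-based estimates of the fixture's angle ranged from -0.163 to -0.185 rad. Line fits settled this at -0.172.
- The top camera placed the bracket about 6 mm away in y from the wrist camera. I relied on the wrist camera, and the grasp confirmed it.

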